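# Wind back the belt tensioner of the stone polisher and hold it

## Robot

A 6-joint arm with a two-finger parallel gripper is mounted at the origin on the work surface. World frame = base frame: x ahead of the robot, y to its left, z up, the work surface at z = 0. Lengths are in mm, angles in rad, forces in N, time in s.
With the tool pointing down it reaches from about 350 to 975 mm from the base axis. Payload 7.1 kg.
Tool frame: the origin (TCP) lies midway between the tips of the shut fingers; the grasp point (between the pads) lies 19 mm behind it (ctrl.grip_depth is the distance from the TCP to the grasp point, in mm); z points along the fingers, y is the line along which they close (so a half turn about z gives the same grasp; the last joint's range is limited). The gripper opens to 88 mm and grips with 3 to 60 N. Pads are 20 mm wide; open, the fingers measure 115 mm over their backs; the gripper's body (75 mm by 178 mm) begins 61 mm behind the grasp point.
Start: joints at [-1.348, 0.423, 1.63, -0, 1.089, -0.019], TCP at [149.676, -606.796, 222.675] pointing down, gripper open.
Joint ranges: [-3, 3], [-0.9, 2.11], [0.09, 2.58], [-1.31, 4.45], [0.11, 2.69], [-2.54, 2.54]. Speed limits (rad/s): [2.39, 2.39, 3.01, 3.14, 3.14, 3.14].

## Interface

Orientations are given as a rotation vector (axis times angle).
In Python, from workcell import get_obs, vision, ctrl gives the robot as it stands.
- The arm moves only by the tool step_arm, never from a script. Its argument "plan" is a list of rows, each a list of 7 numbers: the opening, from -1 (shut) to 1 (fully open), then the shift along the tool's x, y, z as a fraction of full scale, then the turn, a rotation vector about the tool's x, y, z as a fraction of full scale. In form: [[fingers, dx, dy, dz, wx, wy, wz], ...]. A call has 1 to 20 rows; each row shifts and turns the commanded pose from where the row before left it, along the tool's axes as they then stand; what a row does not reach is not made up. Full scale, the value 1, is 50 mm for a shift and 0.12 rad for a turn. A row lasts 1/8 s, in which the tool goes at most 62.5 mm and 10.7 degrees, less where a joint would pass 70% of its speed; a pose out of reach is approached as far as the arm can. A call with a number of a shift or a turn outside -1 to 1 is refused whole. A call with a gripper value outside its range is refused whole. The fingers move at their own pace and stop on an object; the grip force is fixed at half the most. Time passes only in rows, so rows that do not move let the fingers close. It gives the time, the measured TCP pose, the force, the opening and the grip force at its end, in the units of the state.
- get_obs(): the state, without advancing time (a new reading comes with each control period).
- vision.get_image(name): name is "scene" or "top"; returns a dict with "pixels" (384x512x3 uint8, red, green, blue), "depth" (384x512 float32, mm along the optical axis (not along the pixel's ray), 0 where there is no reading), "fx", "fy", "cx", "cy" (pixels), "k1" (the pictures are not rectified: a ray, as slopes to the right and down, at radius r is drawn at 1 + k1 r^2 times it, then the intrinsics apply), "T" (4x4, takes a point from camera to world coordinates). Camera axes: x right, y down, z forward; pixel columns grow to the right and rows downward; lengths in mm; the calibration is good to about 2 mm. A picture is of the moment at which its call begins.
- ctrl.close_job(): hands the job in; it is judged then, once.
The state is a dict: "t": time; "qpos": joint angles; "qvel": joint speeds; "joint_torque": joint torques, N m; "ee_pos": TCP position; "orientation": TCP orientation; "ft_force": force on the tool from outside, world axes, zero at the start; "moment": the same for the moment, N m; "width": finger opening in mm; "grasp_force": force on a finger pad.
Only numpy, scipy, OpenCV 4.12 (cv2) and the standard library are available. Lean on these libraries where they do the work, as an engineer would, in place of code of your own. Each camera call takes 0.05 s, during which the arm holds its last target. There are 200 camera calls.

## Task

First fold the polisher housing's stiff hinged cover up by its bar handle until it stands straight upright, and leave it standing there on its own. Then, with the fingers, swing the sprung tensioner arm forward, towards the two pulleys, fully home against its stop pin and keep holding it there so that a colleague can fit a new belt: the program finishes while holding, without letting go. Leave the mallet, tin, stone sample and chisel where they are.

Things in the scene. Friction and masses are not known exactly. Their poses are not given: they have to be found in the camera images.
- drive: Fixed grey belt housing, open-topped tray 270 (x) x 190 (y) mm; origin: centre of underside, on the bench. Own x forward (to the ribbed gear motor outside the +x end, 96 mm high), y left; yaw up to +-0.35. Walls: +-y 90 mm high, x ends 40 mm; floor 14 mm. Inside: pulleys, 44 mm diameter, tops 44 mm high, at (98, 48) and (98, -45) mm; a rest pin and a stop pin for the arm, 46 mm high.
- cover (a joint): Angle (rad) of the flat aluminium cover, 246 x 170 x 4 mm, 0.35 kg, hinged along the housing's x on top of its left (+y) wall. 0 = closed, level; grows as its free edge, on the right (-y), is lifted; 1.57 = straight upright; at most 2.2. Starts at 0 to 0.35. Stiff hinge: stays at any angle where it is left; 3 to 6 N at the bar moves it.
- cover_hinge (a point): Point on the cover's hinge axis at the middle of its length: (0, 91, 94) mm in the housing's frame. Does not move.
- cover_bar (a point): Middle of the cover's handle: round bar 12 mm in diameter, clear length 100 mm, parallel to the hinge, its centre 45 mm off the cover's free edge on a 10 mm rod at each end, in the plane of the cover. 221 mm from the hinge axis; 94 mm above the bench when closed, 315 mm when upright. Fingers fit on both sides of it; it can turn in the grip.
- tension_arm (a joint): Angle (rad) of the sprung arm about its upright pivot. 0 = at rest: arm points to the housing's right (-y), turned 0.5 rad back towards -x. Grows counter-clockwise seen from above as the roller end swings forward to the housing's +x; 1.0 = hard on the stop pin. The spring returns it to 0 when let go; at the roller it pushes back with 5.5 N at rest, 9.5 N at the stop.
- pivot (a point): Point on the arm's upright pivot axis: (-5, 45, 67) mm in the housing's frame, at the height of roller. Does not move.
- roller (a point): On the axis of the upright black roller at the arm's free end, 67 mm above the bench. Roller: 36 mm diameter, from 45 to 79 mm above the bench, 85 mm from the pivot axis; does not spin. The steel arm (15 mm wide) runs below it, 35 to 43 mm above the bench, so the roller can be gripped or pushed from above.
- mallet: Bystander: round wooden mason's mallet standing on its head, 90 mm diameter, 170 mm high. Origin at the centre of its underside.
- tin: Bystander: steel tin of polish, 72 mm diameter, 70 mm high. Origin at the centre of its underside.
- sample: Bystander: black stone sample, 100 x 70 x 20 mm. Origin at the centre of its underside.
- chisel: Bystander: steel stone chisel lying flat, about 180 mm long along its x, 14 mm high. Origin on its underside.

How it is judged (in metres and radians):
On the way, in this order (a step that is already met when the one before it is completed fails the run):
1. the cover stands upright (value of joint cover between 1.36 and 1.78 rad), for 0.3 s.
2. the cover still upright, the fingers have wound the tensioner arm to its stop (all of step 1 and value of joint tension_arm above 0.94 rad and contact force between the fingers and tension_arm above 2 N), for 0.3 s.
At the end, for the whole second after the job is handed in: The cover stands upright on its own (1.36 to 1.78 rad, that is within about 12 degrees, not touched by the robot), and the fingers hold the tensioner arm against its stop (joint above 0.94 of 1.0 rad, finger force on it above 2 N) through the last second (all of step 2 and contact force between each of the fingers, the arm and cover below 0.3 N); the arm keeps its last pose, push and grip.
It fails at once if a bystander (mallet, tin, sample, chisel) is moved by more than 30 mm (distance of any of mallet, tin, sample, chisel from where it was at the start of the episode above 0.03 m).
It also fails if it takes over 61 s, if anything falls off the work surface, if the arm or the gripper's body presses on something with over 40 N, if the wrist force passes 120 N, or if a joint passes its speed limit or range.

## Working session

There is one attempt and no reset: what is moved stays moved. The work goes in short steps, Python scripts to look and compute and a tool call to move; the robot and the scene stay as the last step left them, time stands still between calls to the robot, and variables do not carry over. Pictures are saved under pics/ and viewed, at most 10 in all, crops included, and the job is handed in when it is done.

Besides the shell and the picture viewer there is one more tool, called after ">>>" as a command line: name --pt "numbers of a row" for each row, then --argument value for the rest. step_arm: Moves the arm, as the interface text tells. Its arguments: {"type":"object","properties":{"plan":{"type":"array","items":{"type":"array","items":{"type":"number","minimum":-1,"maximum":1}}}},"required":["plan"]}

```bash
mkdir -p pics; cat > h.py <<'E'
import numpy as np, cv2
from workcell import get_obs, vision, ctrl
from scipy.spatial.transform import Rotation as R
def cloud(im):
    h,w=im["depth"].shape; u,v=np.meshgrid(np.arange(w),np.arange(h))
    x=(u-im["cx"])/im["fx"]; y=(v-im["cy"])/im["fy"]; xd,yd=x.copy(),y.copy()
    for _ in range(8):
        s=1+im["k1"]*(x*x+y*y); x,y=xd/s,yd/s
    d=im["depth"]; P=np.stack([x*d,y*d,d,np.ones_like(d)],-1)@np.array(im["T"]).T
    P=P[...,:3].copy(); P[d==0]=np.nan
    return P
def save(im,n,crop=None,s=1):
    p=im["pixels"][...,::-1]
    if crop: a,b,c,e=crop; p=p[b:e,a:c]
    cv2.imwrite(f"pics/{n}.png",cv2.resize(p,None,fx=s,fy=s,interpolation=cv2.INTER_CUBIC))
E
python3 - <<'E'
from h import *
for n in("scene","top"):
    im=vision.get_image(n); save(im,n); np.savez(n,P=cloud(im),pix=im["pixels"]); print(n,np.round(im["T"],2).tolist())
o=get_obs(); print(o["ee_pos"],o["orientation"],o["t"],o["width"])
E
```

```text
scene [[0.71, 0.55, -0.44, 1028.47], [0.71, -0.56, 0.44, -506.43], [-0.0, -0.62, -0.78, 967.47], [0.0, 0.0, 0.0, 1.0]]
top [[-0.02, -0.99, 0.11, 411.64], [-1.0, 0.02, -0.01, -1.34], [0.01, -0.11, -0.99, 1389.58], [0.0, 0.0, 0.0, 1.0]]
[ 149.56205453 -606.32867582  222.00282821] [-3.11731509e+00 -3.78742820e-01  2.11383385e-04] 0.1 87.70584321164041
```

View pics/scene.png

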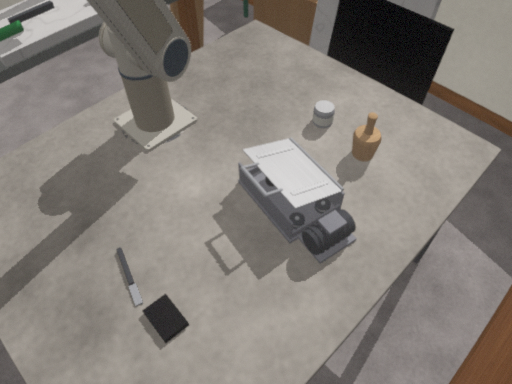

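View pics/top.png

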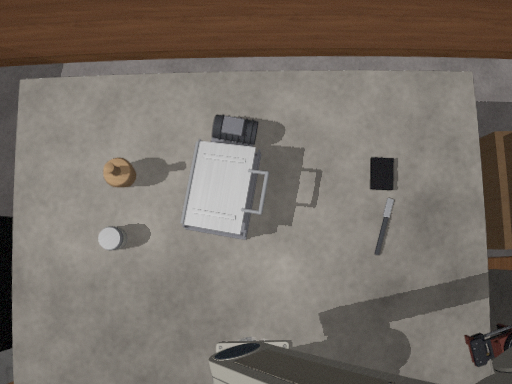

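The top view shows the housing around (222,190), with the cover slightly open and its handle bar at about (263,192). The mallet (118,173) and tin (110,238) are on its left. The sample and chisel are far to the right. I'll fit the poses from depth next.

```bash
cat > fit.py <<'E'
from h import *
from scipy.optimize import least_squares
d=np.load("top.npz"); P,pix=d["P"],d["pix"]
m=(pix.min(-1)>190); m[:, :180]=0; m[:,275:]=0; m[:130]=0; m[245:]=0
z=P[...,2]; m&=z>80
print("white",m.sum(),np.nanmin(z[m]),np.nanmax(z[m]))
n,lab,st,_=cv2.connectedComponentsWithStats(m.astype(np.uint8)); k=1+st[1:,4].argmax()
print(st[k]); c=P[lab==k]; c=c[~np.isnan(c).any(1)]
mu=np.median(c,0); u,s,vt=np.linalg.svd(c-c.mean(0),full_matrices=False); nrm=vt[2]*np.sign(vt[2,2])
print("mean",c.mean(0),"normal",nrm,"tilt",np.arccos(nrm[2]),"resid",s[2]/len(c)**.5)
hx=np.cross(nrm,[0,0,1]); hx/=np.linalg.norm(hx); print("hinge dir from tilt",hx,np.arctan2(hx[1],hx[0]))
q=c@np.stack([vt[0],vt[1]],1); r=cv2.minAreaRect(q.astype(np.float32)); print("rect",r)
bp=cv2.boxPoints(r); off=(c.mean(0)@vt[2])*vt[2]
for b in bp: print(np.round(b[0]*vt[0]+b[1]*vt[1]+off,1))
for y in range(170,216,5): print(y,[tuple(np.round(P[y,x]).tolist()) for x in range(262,269)] if y%2==0 else '')
E
python3 fit.py
```

```text
white 3982 93.29924242694733 151.53708200821143
[ 185  143   69   91 3932]
mean [549.24383816  82.8374359  122.91675978] normal [0.05478946 0.27325739 0.96037936] tilt 0.2824360886861046 resid 2.475294492688147
hinge dir from tilt [ 0.98048535 -0.19659218  0.        ] -0.19788105128798092
rect ((-527.0074462890625, 182.91226196289062), (168.1202850341797, 241.3544464111328), 86.2900161743164)
[667.3 -20.3 145.5]
[430.5  26.5 145.7]
[461.7 184.9  98.9]
[698.5 138.1  98.7]
170 [(604.0, -38.0, 151.0), (626.0, -46.0, 3.0), (627.0, -49.0, -3.0), (627.0, -52.0, 1.0), (625.0, -55.0, 8.0), (626.0, -58.0, 1.0), (626.0, -61.0, 2.0)]
175 
180 [(596.0, -42.0, -2.0), (596.0, -45.0, -1.0), (575.0, -43.0, 159.0), (574.0, -45.0, 161.0), (575.0, -48.0, 157.0), (574.0, -51.0, 160.0), (596.0, -60.0, -1.0)]
185 
190 [(547.0, -37.0, 160.0), (547.0, -39.0, 163.0), (547.0, -42.0, 163.0), (547.0, -45.0, 162.0), (565.0, -53.0, 0.0), (565.0, -57.0, -1.0), (565.0, -60.0, -2.0)]
195 
200 [(520.0, -36.0, 160.0), (520.0, -39.0, 155.0), (534.0, -47.0, 0.0), (534.0, -50.0, -3.0), (533.0, -53.0, 3.0), (534.0, -56.0, 1.0), (533.0, -59.0, 6.0)]
205 
210 [(493.0, -35.0, 159.0), (503.0, -43.0, -0.0), (503.0, -46.0, -2.0), (nan, nan, nan), (503.0, -52.0, 3.0), (503.0, -55.0, 4.0), (503.0, -58.0, -2.0)]
215
```

```bash
python3 - <<'E'
from h import *
d=np.load("top.npz"); P=d["P"]; z=P[...,2]
print(np.array2string(np.nan_to_num(z[186:192,170:275:2]).astype(int),max_line_width=300))
im={"pixels":d["pix"]}; save(im,"c1",(170,100,290,250),4)
E
```

```text
[[ -3   0  -1   0   3  -2  -2  -1   1  94  99  99 103 104 107 108 110 111 114 113 107 114 113 121 117 121 125 130 123 127 125 132 134 136 134 139 142 141 140 143   8  90  18   3  -1  -1 152 162 156  -5   1   0   0]
 [ -3   3   0  -2   0  -4  -3  -4   5  98  96 101 100 101 107 105 106 106 110 110 116 116 120 117 121 120 126 126 125 127 130 133 132 137 137 134 136 146 146 138  12  91  19  -2  -5   0 162 165 161   1   0   7  -2]
 [ -2  -5   0  -1  -6  -3   1  -2  -1  97  99  99 103 104 102 109 109 109 110 112 110 111 114 117 124 124 131 126 129 131 131 130 132 137 135 138 142 143 143  13  13  92  16   0   5   3 159 163 156   3   4   7  -2]
 [ -1   0  -2   1  -1   2   0   0  96 103  97 101 102 100 107 107 109 108 112 115 109 115 113 123 123 126 125 125 127 129 126 136 136 136 134 135 143 143 147  15   8  94  15   0   4   5 159 161   5  -3   3   0  -1]
 [  0   0  -1  -5   1   3  -3   1 101  99  96  98 103 102 103 103 108 107 115 113 118 118 119 122 118 125 120 125 129 130 129 133 134 137   0 140 143 141 144  13  12  93  16   2  -1  -5 159 163   0  -1   6   0   0]
 [  2   0  -2   0  -2   4   2   1 100 107  99 100 101 105 105 108 108 109 111 111 115 114 118 117 128 126 121 129 128 126 131 134 132 133 137 138 142 142 141  13  15  88   8  -4  -6   2 160 165  -1   0   0   2   5]]
```

View pics/c1.png

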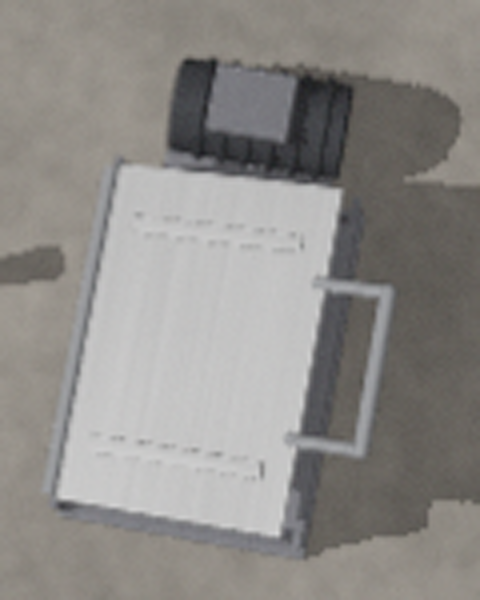

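The crop puts the bar's ends at full-image pixels (268,172) and (260,213). The housing is at about (564,78) with yaw −0.195, and the cover is open by about 0.28 rad. I'll turn the tool so that its x lies along the housing's x, then move over the bar.

```bash
cat >> h.py <<'E'
YAW=-0.195; O=np.array([563.7,78.2,0.]); Rh=R.from_euler('z',YAW)
def W(x,y,z): return O+Rh.apply([x,y,z])
def bar(th): return W(0,91-221*np.cos(th),94+221*np.sin(th))
def H(p): return Rh.inv().apply(np.asarray(p)-O)
def rot_to(az_y):  # tool down, tool y at azimuth
    y=np.array([np.cos(az_y),np.sin(az_y),0]); z=np.array([0,0,-1.]); return R.from_matrix(np.stack([np.cross(y,z),y,z],1))
E
python3 - <<'E'
from h import *
o=get_obs(); c=R.from_rotvec(o["orientation"]); t=rot_to(YAW-np.pi/2)
print("turn",(c.inv()*t).as_rotvec()/0.12)
p=bar(0.282); print(p); p=p+[0,0,50]
print("delta after turn, units",t.inv().apply(p-o["ee_pos"])/50)
E
```

```text
turn [-1.12084162e-02  2.23256934e-03  3.64006449e+00]
[540.20180094 -40.772316   155.4992624 ]
delta after turn, units [  5.47300633 -12.61061318   0.33007132]
```

>>> step_arm --pt "-0.15 0 0 0 0 0 0.91" --pt "-0.15 0 0 0 0 0 0.91" --pt "-0.15 0 0 0 0 0 0.91" --pt "-0.15 0 0 0 0 0 0.91" --pt "-0.15 0.39 -0.9 0.02 0 0 0" --pt "-0.15 0.39 -0.9 0.02 0 0 0" --pt "-0.15 0.39 -0.9 0.02 0 0 0" --pt "-0.15 0.39 -0.9 0.02 0 0 0" --pt "-0.15 0.39 -0.9 0.02 0 0 0" --pt "-0.15 0.39 -0.9 0.02 0 0 0" --pt "-0.15 0.39 -0.9 0.02 0 0 0" --pt "-0.15 0.39 -0.9 0.02 0 0 0" --pt "-0.15 0.39 -0.9 0.02 0 0 0" --pt "-0.15 0.39 -0.9 0.02 0 0 0" --pt "-0.15 0.39 -0.9 0.02 0 0 0" --pt "-0.15 0.39 -0.9 0.02 0 0 0" --pt "-0.15 0.39 -0.9 0.02 0 0 0" --pt "-0.15 0.39 -0.9 0.02 0 0 0" --pt "-0.15 0 0 0 0 0 0" --pt "-0.15 0 0 0 0 0 0"

```text
t: 2.6
ee_pos: [538.9, -41.8, 208.2]
orientation: [3.126, -0.305, -0.002]
ft_force: [0.1, -0.2, -0.7]
width: 37.5
grasp_force: 0.0
```

```bash
cat > st.py <<'E'
from h import *
import sys
o=get_obs(); c=R.from_rotvec(o["orientation"]); print("t",o["t"],"ee",np.round(o["ee_pos"],1),"H",np.round(H(o["ee_pos"]),1),"w",round(o["width"],1),"F",np.round(o["ft_force"],1),"g",o["grasp_force"],"q",np.round(o["qpos"],2))
t=rot_to(YAW-np.pi/2); print("turn err",np.round((c.inv()*t).as_rotvec(),3))
if len(sys.argv)>1:
    p=W(*map(float,sys.argv[1:4])); print("delta units",np.round(c.inv().apply(p-o["ee_pos"])/50,3))
E
python3 - <<'E'
from h import *
print(H(bar(.282)))
im=vision.get_image("top"); P=cloud(im); np.save("top2",P)
save(im,"c2",(200,120,330,260),4)
E
python3 st.py 0 -121 136.5
```

```text
[ 2.49781730e-14 -1.21270678e+02  1.55499262e+02]
t 2.65 ee [538.7 -42.2 208.3] H [  -1.2 -123.   208.3] w 37.2 F [-0.3 -0.4  0.3] g 0.0 q [-0.1   0.32  1.83 -0.    1.    1.67]
turn err [ 0.     0.001 -0.   ]
delta units [ 0.025 -0.04   1.437]
```

View pics/c2.png

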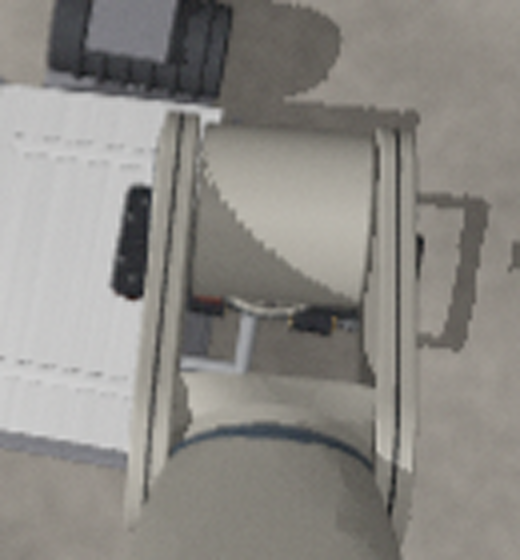

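The arm covers the view, but the bar is visible at about (243,340) in the crop, between the fingers and roughly centred. Next I'll descend and close.

>>> step_arm --pt "-0.15 0.02 -0.04 0.3 0 0 0" --pt "-0.15 0 0 0.3 0 0 0" --pt "-0.15 0 0 0.3 0 0 0" --pt "-0.15 0 0 0.3 0 0 0" --pt "-0.15 0 0 0.24 0 0 0" --pt "-0.15 0 0 0 0 0 0" --pt "-1 0 0 0 0 0 0" --pt "-1 0 0 0 0 0 0" --pt "-1 0 0 0 0 0 0" --pt "-1 0 0 0 0 0 0"

```text
t: 3.9
ee_pos: [541.3, -39.6, 137.1]
orientation: [-3.126, 0.306, -0.001]
ft_force: [2.1, 2.5, 1.3]
width: 10.9
grasp_force: 30.0
```

```bash
python3 st.py 0 -121 136.5; python3 - <<'E'
from h import *
# arc increments from th0 in units of (tool y = -ey, tool z = down)
o=get_obs(); h=H(o["ee_pos"]); th0=np.arctan2(h[2]+19-94,91-h[1]); r=np.hypot(h[2]+19-94,91-h[1]); print("th0,r",th0,r)
th=np.linspace(.282,1.60,19); 
for a,b in zip(th[:-1],th[1:]): print([round(v,2) for v in (221*(np.cos(b)-np.cos(a))/50,-221*(np.sin(b)-np.sin(a))/50)])
E
```

```text
t 3.9 ee [541.3 -39.6 137.1] H [   0.9 -119.9  137.1] w 10.9 F [2.1 2.5 1.3] g 30.000097453594208 q [-0.1   0.42  1.87  0.    0.85  1.67]
turn err [-0.001 -0.001 -0.   ]
delta units [-0.017  0.022  0.011]
th0,r 0.28618276313126845 219.83455360477123
[np.float64(-0.1), np.float64(-0.31)]
[np.float64(-0.12), np.float64(-0.3)]
[np.float64(-0.15), np.float64(-0.29)]
[np.float64(-0.17), np.float64(-0.28)]
[np.float64(-0.19), np.float64(-0.26)]
[np.float64(-0.2), np.float64(-0.25)]
[np.float64(-0.22), np.float64(-0.23)]
[np.float64(-0.24), np.float64(-0.22)]
[np.float64(-0.25), np.float64(-0.2)]
[np.float64(-0.27), np.float64(-0.18)]
[np.float64(-0.28), np.float64(-0.16)]
[np.float64(-0.29), np.float64(-0.14)]
[np.float64(-0.3), np.float64(-0.12)]
[np.float64(-0.31), np.float64(-0.1)]
[np.float64(-0.32), np.float64(-0.07)]
[np.float64(-0.32), np.float64(-0.05)]
[np.float64(-0.32), np.float64(-0.03)]
[np.float64(-0.32), np.float64(-0.0)]
```

The bar is gripped: width 10.9 mm, 30 N. I'll lift the first half and check forces.

>>> step_arm --pt "-1 0 -0.1 -0.31 0 0 0" --pt "-1 0 -0.12 -0.3 0 0 0" --pt "-1 0 -0.15 -0.29 0 0 0" --pt "-1 0 -0.17 -0.28 0 0 0" --pt "-1 0 -0.19 -0.26 0 0 0" --pt "-1 0 -0.2 -0.25 0 0 0" --pt "-1 0 -0.22 -0.23 0 0 0" --pt "-1 0 -0.24 -0.22 0 0 0" --pt "-1 0 -0.25 -0.2 0 0 0" --pt "-1 0 0 0 0 0 0"

```text
t: 5.15
ee_pos: [557.1, 39.8, 257.0]
orientation: [3.124, -0.304, 0.003]
ft_force: [-4.1, -8.7, 13.2]
width: 10.8
grasp_force: 30.0
```

```bash
python3 st.py; python3 -c "
from h import *
h=H(get_obs()['ee_pos']);print(np.arctan2(h[2]+19-94,91-h[1]),np.hypot(h[2]+19-94,91-h[1]))"
```

```text
t 5.15 ee [557.1  39.8 257. ] H [  1. -39. 257.] w 10.8 F [-4.1 -8.7 13.2] g 30.004470348358154 q [ 0.05  0.29  1.75 -0.    1.11  1.82]
turn err [ 0.003 -0.002  0.001]
0.9504357858180682 223.63014212522847
```

>>> step_arm --pt "-1 0 -0.27 -0.18 0 0 0" --pt "-1 0 -0.28 -0.16 0 0 0" --pt "-1 0 -0.29 -0.14 0 0 0" --pt "-1 0 -0.3 -0.12 0 0 0" --pt "-1 0 -0.31 -0.1 0 0 0" --pt "-1 0 -0.32 -0.07 0 0 0" --pt "-1 0 -0.32 -0.04 0 0 0" --pt "-1 0 -0.32 -0.02 0 0 0" --pt "-1 0 -0.26 0 0 0 0" --pt "-1 0 0 0 0 0 0" --pt "-1 0 0 0 0 0 0" --pt "-1 0 0 0 0 0 0"

```text
t: 6.65
ee_pos: [583.5, 172.6, 297.8]
orientation: [-3.125, 0.305, -0.005]
ft_force: [2.5, 1.3, 5.6]
width: 11.2
grasp_force: 30.0
```

```bash
python3 st.py; python3 - <<'E'
from h import *
h=H(get_obs()['ee_pos']);print(np.arctan2(h[2]+19-94,91-h[1]),np.hypot(h[2]+19-94,91-h[1]))
im=vision.get_image("scene"); save(im,"s2",(180,20,420,260),2.4)
E
```

```text
t 6.65 ee [583.5 172.6 297.8] H [  1.1  96.4 297.8] w 11.2 F [2.5 1.3 5.6] g 30.000571310520172 q [0.27 0.32 1.6  0.   1.22 2.03]
turn err [-0.002 -0.003  0.   ]
1.5951717501571108 222.85928811919624
```

View pics/s2.png

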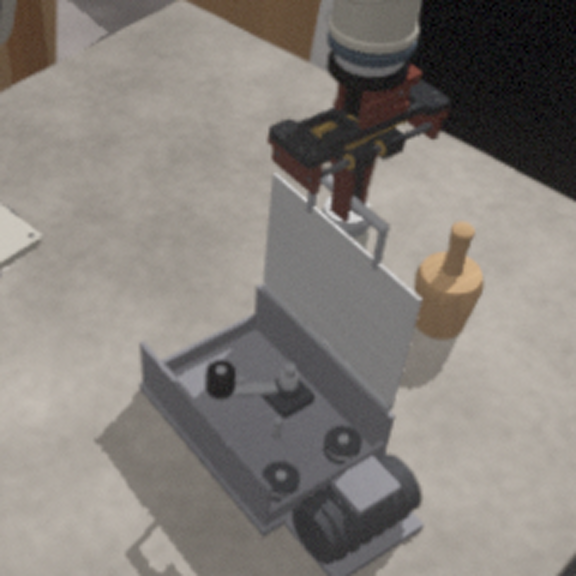

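The picture shows the cover upright (about 1.59 rad by the arm's pose), and the roller at (220,378) in the crop. I'll release, rise, shift over the roller and turn to the tangent.

>>> step_arm --pt "-0.15 0 0 0 0 0 0" --pt "-0.15 0 0 0 0 0 0" --pt "-0.15 0 0 0 0 0 0" --pt "-0.15 0 0 0 0 0 0" --pt "-0.15 0 0 -0.25 0 0 0" --pt "-0.15 0 0 -0.25 0 0 0" --pt "-0.15 0 0 -0.25 0 0 0" --pt "-0.15 0 0 -0.35 0 0 0" --pt "0.36 -0.19 0.5 0 0 0 0" --pt "0.36 -0.19 0.5 0 0 0 0" --pt "0.36 -0.19 0.5 0 0 0 0" --pt "0.36 -0.19 0.5 0 0 0 0" --pt "0.36 -0.19 0.5 0 0 0 0" --pt "0.36 0 0 0 0 0 0"

```text
t: 8.45
ee_pos: [511.5, 57.2, 351.4]
orientation: [-3.126, 0.309, -0.002]
ft_force: [0.1, 0.0, 0.1]
width: 59.9
grasp_force: 0.0
```

>>> step_arm --pt "0.36 0 0 0 0 0 -0.99" --pt "0.36 0 0 0 0 0 -0.99" --pt "0.36 0 0 0 0 0 -0.99" --pt "0.36 0 0 0 0 0 -0.99" --pt "0.36 0 0 0 0 0 -0.99" --pt "0.36 0 0 0 0 0 -0.99" --pt "0.36 0 0 0 0 0 -0.99" --pt "0.36 0 0 0 0 0 -0.99" --pt "0.36 0 0 0 0 0 -0.99" --pt "0.36 0 0 0 0 0 0" --pt "0.36 0 0 0 0 0 0"

```text
t: 9.82
ee_pos: [512.2, 58.5, 350.5]
orientation: [2.847, 1.327, 0.001]
ft_force: [-0.1, -0.2, 0.2]
width: 59.9
grasp_force: 0.0
```

```bash
python3 st.py -45.8 -29.6 52; python3 - <<'E'
from h import *
for n in("scene",):
    im=vision.get_image(n); P=cloud(im); save(im,"s3",(180,20,420,260),2.4)
    h=Rh.inv().apply(P.reshape(-1,3)-O).reshape(P.shape)
    # roller top: dark points z 70..85 inside
    m=(h[...,2]>72)&(h[...,2]<86)&(abs(h[...,1]+25)<45)&(h[...,0]>-100)&(h[...,0]<60)
    q=h[m]; print(len(q),np.median(q,0),q.min(0),q.max(0)); v,u=np.nonzero(m); print((np.median(u)-180)*2.4,(np.median(v)-20)*2.4)
    # cover
    m=(h[...,2]>120)&(h[...,2]<262)&(abs(h[...,1]-91)<60)&(abs(h[...,0])<110)
    q=h[m]; 
    a=np.polyfit(q[:,2],q[:,1],1); print("cover",len(q),"angle",np.pi/2+np.arctan(a[0]))
E
```

```text
t 9.825 ee [512.2  58.5 350.5] H [-46.7 -29.3 350.5] w 59.9 F [-0.1 -0.2  0.2] g 0.0 q [0.09 0.13 1.73 0.   1.29 0.79]
turn err [ 0.    -0.     1.067]
delta units [0.    0.017 5.969]
100 [-43.12221109 -33.18884379  77.55383974] [-63.4014731  -49.00309876  72.26456763] [-27.66669491 -14.70579144  83.91096699]
218.4 372.0
cover 2272 angle 1.5938126971201176
```

View pics/s3.png

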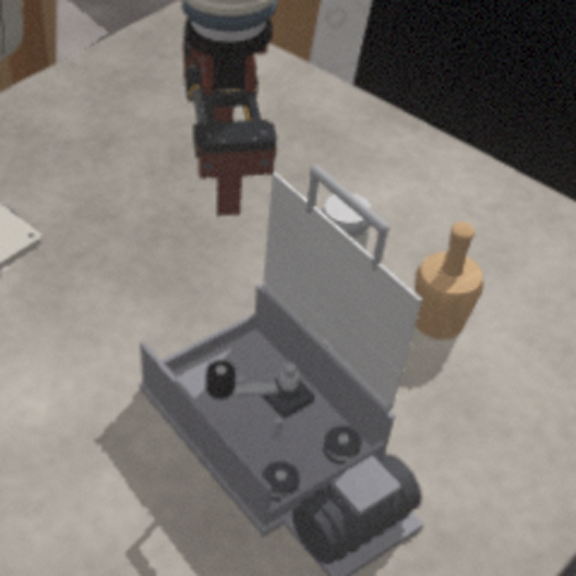

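The cover stays upright on its own (1.59 rad). The roller, at (218,372) in the crop, is measured where the model predicts. Descending now.

>>> step_arm --pt "0.36 0 0.02 0.4 0 0 0" --pt "0.36 0 0 0.5 0 0 0" --pt "0.36 0 0 0.6 0 0 0" --pt "0.36 0 0 0.6 0 0 0" --pt "0.36 0 0 0.6 0 0 0" --pt "0.36 0 0 0.6 0 0 0" --pt "0.36 0 0 0.6 0 0 0" --pt "0.36 0 0 0.5 0 0 0" --pt "0.36 0 0 0.4 0 0 0" --pt "0.36 0 0 0.3 0 0 0" --pt "0.36 0 0 0.25 0 0 0" --pt "0.36 0 0 0.2 0 0 0" --pt "0.36 0 0 0.2 0 0 0" --pt "0.36 0 0 0.2 0 0 0" --pt "0.36 0 0 0 0 0 0" --pt "-1 0 0 0 0 0 0" --pt "-1 0 0 0 0 0 0" --pt "-1 0 0 0 0 0 0" --pt "-1 0 0 0 0 0 0"

```text
t: 12.25
ee_pos: [512.4, 57.8, 52.9]
orientation: [-2.846, -1.329, 0.0]
ft_force: [-2.5, 3.4, 3.8]
width: 35.6
grasp_force: 30.0
```

```bash
python3 st.py -45.8 -29.6 52; python3 - <<'E'
from h import *
# arc rows: tool y initially at -0.5; each row turns d then arm angle. tool shift before turn in current tool frame: chord
n=14; d=1.0/n; print("chord",2*85*np.sin(d/2)/50,"dir offset",d/2,"turn",d/.12)
c=2*85*np.sin(d/2)/50
print("along y",c*np.cos(d/2),"across",c*np.sin(d/2))
E
```

```text
t 12.25 ee [512.4  57.8  52.9] H [-46.4 -30.   52.9] w 35.6 F [-2.5  3.4  3.8] g 30.000972747802734 q [0.09 0.53 1.96 0.   0.64 0.79]
turn err [-1.000e-03  0.000e+00  1.069e+00]
delta units [0.012 0.006 0.019]
chord 0.1214027591778285 dir offset 0.03571428571428571 turn 0.5952380952380952
along y 0.1213253421781336 across 0.004334891157644065
```

The roller is gripped at 35.6 mm. Next I'll swing it along its arc, turning the tool with the arm.

>>> step_arm --pt "-1 0.004 0.121 0 0 0 -0.595" --pt "-1 0.004 0.121 0 0 0 -0.595" --pt "-1 0.004 0.121 0 0 0 -0.595" --pt "-1 0.004 0.121 0 0 0 -0.595" --pt "-1 0.004 0.121 0 0 0 -0.595" --pt "-1 0.004 0.121 0 0 0 -0.595" --pt "-1 0.004 0.121 0 0 0 -0.595" --pt "-1 0.004 0.121 0 0 0 -0.595" --pt "-1 0.004 0.121 0 0 0 -0.595" --pt "-1 0.004 0.121 0 0 0 -0.595" --pt "-1 0.004 0.121 0 0 0 -0.595" --pt "-1 0.004 0.121 0 0 0 -0.595" --pt "-1 0.004 0.121 0 0 0 -0.595" --pt "-1 0.004 0.121 0 0 0 -0.595" --pt "-1 0 0 0 0 0 0" --pt "-1 0 0 0 0 0 0"

```text
t: 14.25
ee_pos: [592.6, 41.0, 53.0]
orientation: [1.863, 2.529, 0.001]
ft_force: [0.3, -2.8, 4.1]
width: 35.8
grasp_force: 30.0
```

```bash
python3 st.py 35.8 -29.6 52; python3 - <<'E'
from h import *
o=get_obs();h=H(o['ee_pos'])-[-5,45,0]; print("arm ang",np.arctan2(h[1],h[0])+np.pi/2+.5,"r",np.hypot(h[0],h[1]))
f=R.from_rotvec(o["orientation"]).inv().apply(o["ft_force"]); print("F tool",f)
im=vision.get_image("scene"); save(im,"s4",(180,20,420,260),2.4); P=cloud(im)
h=Rh.inv().apply(P.reshape(-1,3)-O).reshape(P.shape)
m=(h[...,2]>120)&(h[...,2]<262)&(abs(h[...,1]-91)<30)&(abs(h[...,0])<110)
q=h[m]; a=np.polyfit(q[:,2],q[:,1],1); print("cover",len(q),np.pi/2+np.arctan(a[0]))
E
```

```text
t 14.25 ee [592.6  41.   53. ] H [ 35.6 -30.9  53. ] w 35.8 F [ 0.3 -2.8  4.1] g 30.000694692134857 q [ 0.05  0.61  1.79 -0.    0.74 -0.25]
turn err [ 1.000e-03 -1.000e-03  2.067e+00]
delta units [0.021 0.016 0.02 ]
arm ang 0.9908390692991791 r 86.06101160353799
F tool [-2.71588763 -0.570959   -4.08651435]
cover 1513 1.5951852035685916
```

View pics/s4.png

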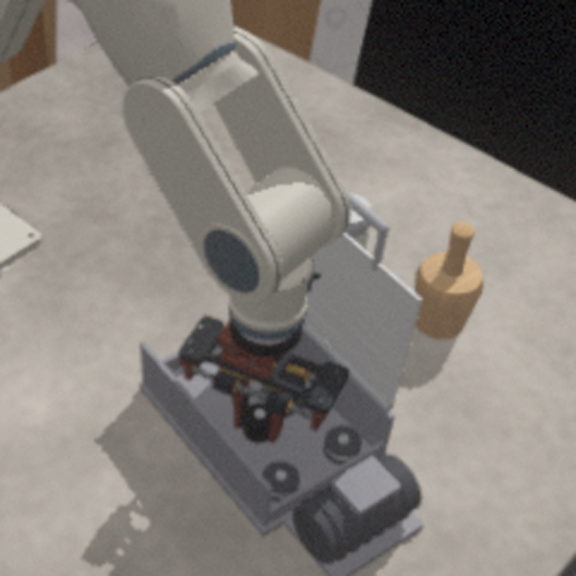

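The picture shows the roller gripped between the fingers at about (258,420) in the crop, swung forward. The cover is upright and clear of the arm. I'll press on slightly so the arm sits firmly on its stop.

>>> step_arm --pt "-1 0 0.04 0 0 0 0" --pt "-1 0 0.04 0 0 0 0" --pt "-1 0 0 0 0 0 0" --pt "-1 0 0 0 0 0 0" --pt "-1 0 0 0 0 0 0"

```text
t: 14.92
ee_pos: [594.1, 41.4, 52.9]
orientation: [-1.858, -2.531, 0.006]
ft_force: [-7.6, -7.4, 9.9]
width: 35.6
grasp_force: 30.0
```

```bash
cat > f.py <<'E'
from h import *
o=get_obs();h=H(o['ee_pos'])-[-5,45,0]; print("arm ang",np.arctan2(h[1],h[0])+np.pi/2+.5,"r",np.hypot(h[0],h[1]))
Q=R.from_rotvec(o["orientation"]).inv(); print("F tool",Q.apply(o["ft_force"]),"M",Q.apply(o["moment"]),"w",o["width"],"g",o["grasp_force"],o["ee_pos"])
E
python3 f.py
```

```text
arm ang 1.0093700580096556 r 86.0874331580362
F tool [-4.76529582 -9.52404421 -9.87299368] M [ 1.1566199  -0.92956942 -0.0450869 ] w 35.63478366431999 g 30.023514926433563 [594.13399342  41.44757295  52.86745157]
```

>>> step_arm --pt "-1 0 0.06 0 0 0 0" --pt "-1 0 0 0 0 0 0" --pt "-1 0 0 0 0 0 0" --pt "-1 0 0 0 0 0 0"

```text
t: 15.42
ee_pos: [594.4, 41.6, 52.7]
orientation: [-1.855, -2.528, 0.012]
ft_force: [-15.0, -11.6, 17.8]
width: 35.7
grasp_force: 30.1
```

```bash
python3 f.py
```

```text
arm ang 1.0128920654670681 r 86.04437528780352
F tool [ -6.58739417 -17.93198641 -17.61773658] M [ 2.58591068 -1.09665223 -0.1420689 ] w 35.69749956282082 g 30.0538632273674 [594.40871048  41.58273596  52.66532325]
```

Pushing 3 mm more moved the tool only 0.3 mm while the force rose, so the arm is hard on the stop. Handing in while holding.

```bash
python3 -c "
from h import *
print(ctrl.close_job())"
```

```text
the job is handed in; nothing more can be done
None
```

I handed the job in at about 15.4 s: the cover stands upright on its own at about 1.59 rad, and the fingers hold the tensioner arm hard against its stop pin; the mallet, tin, sample and chisel were left alone, and no verdict came back.

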